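Seat a tongued test block under its retainer and shut the stop

ROBOT

A 6-joint arm with a two-finger parallel gripper is mounted at the origin on the work surface. World frame = base frame: x ahead of the robot, y to its left, z up, the work surface at z = 0. Lengths are in m, angles in rad, forces in N, time in s.
With the tool pointing down it reaches from about 0.4 to 0.925 m from the base axis. Payload 12.5 kg.
Tool frame: the origin (TCP) lies on the centre line of the jaws, within the pads' length; the fingertips stand 8 mm ahead of it and the grasp point (between the pads) lies 11 mm behind it; z points along the fingers, y is the line along which they close (so a half turn about z gives the same grasp; the last joint's range is limited). The gripper opens to 95 mm and grips with 3 to 60 N. Pads are 20 mm wide; open, the fingers measure 119 mm over their backs; the gripper's body (75 mm by 180 mm) begins 59 mm behind the grasp point.
Start: joints at [-1.292, 0.491, 1.559, -0, 1.092, -0.106], TCP at [0.235, -0.579, 0.223] pointing down, gripper open.
Joint ranges: [-3.1, 3.1], [-0.84, 2.19], [0.05, 2.79], [-1.13, 4.28], [0.06, 2.93], [-2.69, 2.69]. Speed limits (rad/s): [2.22, 2.22, 2.79, 3.14, 3.14, 3.14].

INTERFACE

Orientations are given as [roll, pitch, yaw] about the fixed x, y, z axes, in that order (R = Rz(yaw) Ry(pitch) Rx(roll)).
In Python, from cell import robot gives the robot as it stands.
- The arm moves only by the tool servo_tool, never from a script. Its arguments are lists of equal length, an entry for each row: "linear": the shift along the world's x, y, z in mm, a list of three; "twist": the turn about the world's z in rad. A call has 1 to 8 rows; each row shifts and turns the commanded pose from where the row before left it; what a row does not reach is not made up. A row lasts 1/12 s, in which the tool goes at most 41.7 mm and 7.16 degrees, less where a joint would pass 70% of its speed; a pose out of reach is approached as far as the arm can. A call with a gripper value outside its range is refused whole. "claw" is the closure, from 0 (fully open) to 1 (shut), set as the call begins (left out, the last holds). The fingers move at their own pace and stop on an object; the grip force is fixed at half the most. Time passes only in rows, so rows that do not move let the fingers close. It gives the time, the measured TCP pose, the force, the opening and the grip force at its end, in the units of the state.
- robot.observe(): the state, without advancing time (a new reading comes with each control period).
- robot.read_camera(name): name is "scene" or "side" or "wrist"; returns a dict with "image" (420x560x3 uint8, red, green, blue), "K" (3x3 intrinsics, pixels), "D" ([k1, k2, p1, p2, k3] as OpenCV has them; the pictures are not rectified), "pose" (4x4, takes a point from camera to world coordinates). Camera axes: x right, y down, z forward; pixel columns grow to the right and rows downward; lengths in m; the calibration is good to about 2 mm. A picture is of the moment at which its call begins. There is no depth.
- robot.finish_job(): hands the job in; it is judged then, once.
Trained networks look in the newest picture that a camera, given by its name, has taken for a name from the list of things; names that differ only in an ending like _2 or _b are one class to them, and where a whole thing is asked for, a point or a joint stands for the part that bears it (a point fixed in the world has none). Each returns a list of dicts, best first, with "p" (0 to 1); they miss things now and then, are a little off and sometimes report something else, mostly with a low value. They report only what shows in the picture. A call takes as long as a camera call. They do not tell look-alikes from the thing itself.
- robot.outline_of(camera, name): "mask" (420x560 bool, what is visible of it) and "pixel" ([column, row] in pixels, amid what is visible of it).
- robot.place_of(camera, name): "pixel" ([column, row] in pixels: a listed point, or the origin of a listed thing).
The state is a dict: "t": time; "q": joint angles; "joint_vel": joint speeds; "effort": joint torques, N m; "ee_pos": TCP position; "orientation": TCP orientation; "force": force on the tool from outside, world axes, zero at the start; "torque": the same for the moment, N m; "width": finger opening in m; "finger_force": force on a finger pad.
Only numpy, scipy, OpenCV 4.12 (cv2) and the standard library are available. Lean on these libraries where they do the work, as an engineer would, in place of code of your own. Each camera call takes 0.05 s, during which the arm holds its last target. There are 200 camera calls.

TASK

Load the dark metal test block that has a tongue into the holding fixture: lay it flat on the fixture's base plate and slide it so that its tongue goes under the retainer's overhang, fully home, with the step of the block up against the retainer's front face. Then push the sliding stop by its post all the way across behind the block, so that the block cannot back out, and let go. Leave the other two blocks and the standing loupe where they are.

Things in the scene. Friction and masses are not known exactly. Their poses are not given: they have to be found in the camera images.
- block_center (a point): The test block to load, dark-anodised aluminium, about 0.3 kg: a box 70 (x) x 40 (y) x 32 mm high with a low flat tongue on its +x face. This point is the centre of the box (tongue not counted), 16 mm above its underside; z is up. It starts flat on the bench in one of three places, which it swaps with the plain and the round block. The step is the box's +x face above the tongue, 35 mm from here.
- tongue_tip (a point): The end of the block's tongue, 73 mm in +x from block_center and 9 mm below it. The tongue is 38 mm long, 40 mm wide, 14 mm thick, level with the block's underside, its end rounded to a half circle (20 mm radius).
- fixture: The holding fixture, immovable: a steel base plate 16 mm thick, x -120 to +85 mm, y -55 to +135 mm (origin on the bench, z up). On it a steel retainer, x 20 to 80, y -45 to +45, top at z = 48 mm, with a pocket under its overhang. The block slides in along +x, tongue first, x axes in line. Home, its step meets the retainer's front face: block_center is then at (-15, 0, 32) mm.
- pocket_mouth (a point): Centre of the lower edge of the pocket's mouth, on the plate's top, at (20, 0, 16) mm in the fixture's frame, in the plane of the retainer's front face; its +x axis points into the pocket. The pocket is 44 mm wide (y), 18 mm high and 42 mm deep (x), closed at the top by the overhang and at its back.
- stop (a joint): The sliding stop: a steel bar 16 (x) x 45 (y) x 20 mm high on the plate, at fixture x -71 to -55 mm, running in a slot along y. Value in m: 0 = fully open (bar at y 80 to 125 mm), growing as it moves to the fixture's -y; 0.09 = all the way across, at its end (y -10 to 35 mm, 5 mm behind a block that is home). It starts nearly open, stays where left, friction about 1.5 N.
- stop_post (a point): On the axis of the stop's round upright post (diameter 14 mm, bottom 36 mm and top 96 mm above the bench), 15 mm below its top; at fixture x = -63 mm, y = 113 mm less the joint value. Push or pinch the post to move the stop; its axes are the fixture's.
- plain_block: Bystander: a plain dark aluminium block without a tongue, 80 x 40 x 32 mm; origin at the centre of its underside.
- round_block: Bystander: a round steel block, 64 mm across, 16 mm high; origin at the centre of its underside.
- loupe: Bystander: a black standing loupe, 50 mm across, 50 mm high, at the far side; origin at the centre of its underside.
Mind the look-alikes: they are no part of the job. What is shaped like the part that bears block_center but brown is not meant.

How it is judged:
By the outcome, as a careful person would: the job done as asked, in the order asked, and still so for the second after the job is handed in, with the robot touching nothing.
It also fails if it takes over 53 s, if anything falls off the work surface, if the arm or the gripper's body presses on something with over 40 N, if the wrist force passes 120 N, or if a joint passes its speed limit or range.

## Working session

There is one attempt and no reset: what is moved stays moved. The work goes in short steps, Python scripts to look and compute and a tool call to move; the robot and the scene stay as the last step left them, time stands still between calls to the robot, and variables do not carry over. Pictures are saved under pics/ and viewed, at most 10 in all, crops included, and the job is handed in when it is done.

Besides the shell and the picture viewer there is one more tool, called as name(argument=value, ...) on one line, values as JSON. servo_tool: Moves the arm, as the interface text tells. Its arguments: {"type":"object","properties":{"linear":{"type":"array","items":{"type":"array","items":{"type":"number"}}},"twist":{"type":"array","items":{"type":"number"}},"claw":{"type":"number"}},"required":["linear","twist"]}

```bash
ls; mkdir -p pics; cat > h.py <<'E'
import numpy as np, cv2
from cell import robot
def cam(n):
    return robot.read_camera(n)
def ray(c,px):
    u=cv2.undistortPoints(np.array([[px]],float),c["K"],np.array(c["D"],float))[0,0]
    P=np.array(c["pose"]); return P[:3,3],P[:3,:3]@np.array([u[0],u[1],1.])
def atz(c,px,z):
    o,d=ray(c,px); return o+d*(z-o[2])/d[2]
def tri(rs):
    A=np.zeros((3,3));b=np.zeros(3)
    for o,d in rs:
        d=d/np.linalg.norm(d);M=np.eye(3)-np.outer(d,d);A+=M;b+=M@o
    return np.linalg.solve(A,b)
def save(c,n): cv2.imwrite("pics/"+n,c["image"][:,:,::-1])
E
python3 - <<'E'
from h import *
np.set_printoptions(precision=4,suppress=True)
ims=[]
for n in ["scene","side"]:
    c=cam(n); ims.append(c["image"]); print(n,np.array(c["pose"])[:3,3])
    for k,z in [("block_center",.016),("tongue_tip",.007),("fixture",0),("pocket_mouth",.016),("stop_post",.081),("plain_block",0),("round_block",0),("loupe",0)]:
        for r in robot.place_of(n,k)[:3]:
            print(n,k,round(r["p"],2),np.round(r["pixel"],1),atz(c,r["pixel"],z))
    save(c,n+"0.png")
print(robot.observe())
E
```

```text
pics
scene [ 1.1937 -0.0444  0.7482]
scene block_center 0.88 [178.6 178.3] [ 0.3814 -0.3881  0.016 ]
scene block_center 0.69 [175.1 223.7] [ 0.5477 -0.358   0.016 ]
scene tongue_tip 0.93 [199.7 234.8] [ 0.5738 -0.2934  0.007 ]
scene tongue_tip 0.82 [203.1 184.1] [ 0.3933 -0.3195  0.007 ]
scene tongue_tip 0.67 [132.3 282.3] [ 0.7133 -0.4149  0.007 ]
scene fixture 0.68 [391.3 243.2] [0.5796 0.1655 0.    ]
scene pocket_mouth 0.65 [280.3 298.9] [ 0.7491 -0.0882  0.016 ]
scene pocket_mouth 0.62 [396.2 238.4] [0.5778 0.1744 0.016 ]
scene stop_post 0.45 [381.  177.6] [0.4378 0.1459 0.081 ]
scene plain_block 0.79 [238.4 206.2] [ 0.4679 -0.2135  0.    ]
scene round_block 0.75 [282.7 299.9] [ 0.7416 -0.084   0.    ]
scene round_block 0.67 [229.8 256.5] [ 0.6313 -0.2127  0.    ]
scene loupe 0.8 [279.7 298.4] [ 0.7382 -0.0905  0.    ]
side [0.3523 0.5685 0.6917]
side block_center 0.86 [326.  159.5] [ 0.5524 -0.37    0.016 ]
side block_center 0.69 [388.2 170.4] [ 0.3917 -0.3792  0.016 ]
side block_center 0.59 [264.9 155. ] [ 0.7092 -0.3333  0.016 ]
side tongue_tip 0.67 [382.8 188. ] [ 0.3929 -0.3
[... 252 characters left out ...]
 stop_post 0.74 [306.1 313.1] [0.4504 0.1486 0.081 ]
side plain_block 0.8 [343.4 213.1] [ 0.4632 -0.2     0.    ]
side round_block 0.9 [274.9 192.1] [ 0.6382 -0.2164  0.    ]
side loupe 0.82 [209.  216.3] [ 0.7497 -0.0826  0.    ]
{'t': 0.9, 'q': array([-1.2916,  0.4909,  1.5589, -0.    ,  1.0917, -0.1056]), 'joint_vel': array([ 0.0018, -0.0004,  0.0013, -0.0016, -0.0003, -0.0004]), 'effort': array([  0.0022, -61.246 , -25.843 ,   0.0694,   0.0444,  -0.    ]), 'ee_pos': array([ 0.2346, -0.5793,  0.2227]), 'orientation': array([3.1415, 0.    , 0.3848]), 'force': array([-0.2822, -0.3979, -0.5904]), 'torque': array([ 0.0254, -0.0148, -0.0194]), 'finger_force': 0.0, 'width': 0.09505550900217774}
```

```bash
python3 - <<'E'
import cv2
for n in("scene","side"):
    a=cv2.imread(f"pics/{n}0.png"); cv2.imwrite(f"pics/{n}0b.png",cv2.resize(a,(800,600),interpolation=cv2.INTER_CUBIC))
E
```

```text
(no output)
```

View pics/scene0b.png

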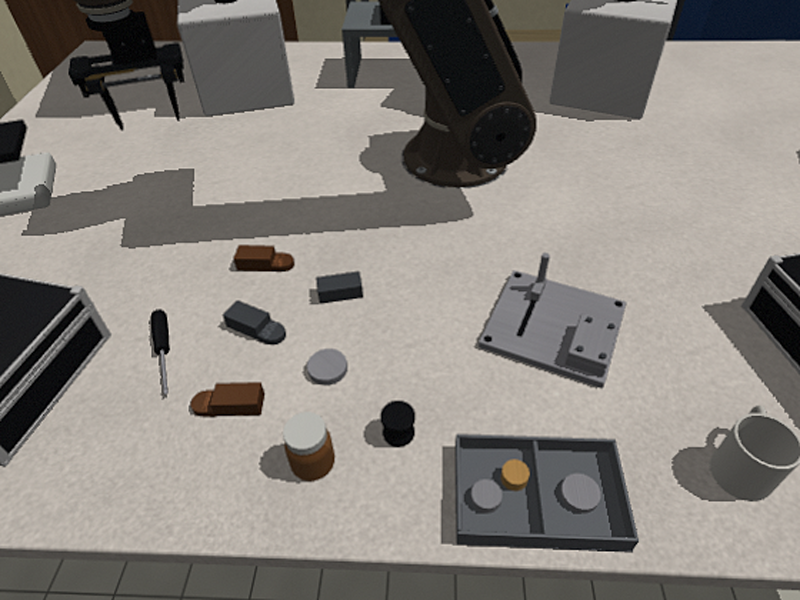

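View pics/side0b.png

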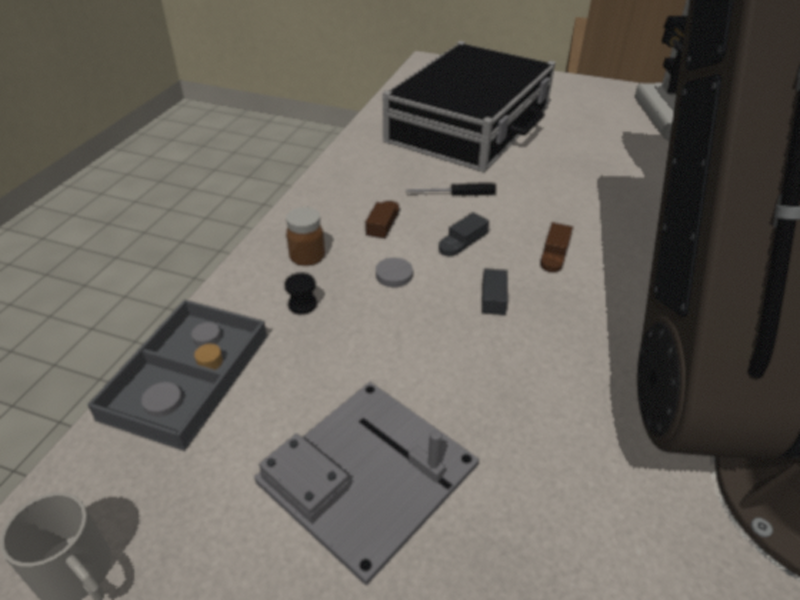

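The scene picture shows the dark tongued block near (245,320) of 800x600, with brown look-alikes at (262,258) and (235,398). The fixture has its post at (540,280) and its retainer at (597,345). The side view agrees: block at (465,233), post at (437,450), retainer at (305,475). First I move above the block.

servo_tool(linear=[[31,21,0],[31,21,0],[31,21,0],[31,21,0],[31,21,0],[31,21,0],[31,21,0],[31,21,0]], twist=[0.1,0.1,0.1,0.1,0.1,0.1,0.1,0.1])

```text
t: 1.57
ee_pos: [0.484, -0.4101, 0.2228]
orientation: [3.141, 0.0, 1.19]
force: [0.5, -0.7, -0.0]
width: 0.0951
finger_force: 0.0
```

servo_tool(linear=[[30,20,0],[28,20,0],[0,0,0],[0,0,0]], twist=[0,0,0,0])

```text
t: 1.9
ee_pos: [0.5418, -0.3699, 0.2224]
orientation: [-3.141, -0.0, 1.188]
force: [-0.0, -0.9, -0.1]
width: 0.0952
finger_force: 0.0
```

```bash
python3 - <<'E'
from h import *
np.set_printoptions(precision=4,suppress=True)
c=cam("wrist"); s=robot.observe(); print(s["t"],s["ee_pos"],s["orientation"],np.array(c["pose"]))
for k,z in [("block_center",.016),("tongue_tip",.007)]:
    for r in robot.place_of("wrist",k)[:3]: print(k,round(r["p"],2),np.round(r["pixel"],1),atz(c,r["pixel"],z))
for r in robot.outline_of("wrist","block_center")[:3]: print(r["p"],r["pixel"],r["mask"].sum())
save(c,"w1.png")
# fixture from plate corners (scene/side, 800-scale)
for n,pp in (("scene",[(478,344),(516,268),(626,300),(605,377)]),("side",[(370,384),(479,459),(366,572),(256,474)])):
    c=cam(n)
    print(n,[atz(c,(x*.7,y*.7),.016)[:2] for x,y in pp])
E
```

```text
1.95 [ 0.5408 -0.3709  0.2225] [-3.1413  0.0001  1.1861] [[ 0.9276 -0.3615 -0.0941  0.5687]
 [-0.3735 -0.8978 -0.2332 -0.305 ]
 [-0.0002  0.2515 -0.9679  0.385 ]
 [ 0.      0.      0.      1.    ]]
block_center 0.76 [411.5 105.4] [ 0.7057 -0.3384  0.016 ]
block_center 0.68 [280.1 183.2] [ 0.5449 -0.3643  0.016 ]
tongue_tip 0.95 [431.4 165.6] [ 0.7112 -0.4106  0.007 ]
tongue_tip 0.91 [285.2 113.3] [ 0.578  -0.2968  0.007 ]
tongue_tip 0.74 [138.7 191.1] [ 0.3898 -0.313   0.007 ]
0.69 [418.0, 117.7] 4253
0.63 [150.0, 229.9] 2539
0.61 [280.0, 167.4] 3596
scene [array([0.5897, 0.0303]), array([0.4054, 0.1077]), array([0.4823, 0.2915]), array([0.6494, 0.2236])]
side [array([0.5792, 0.0362]), array([0.4069, 0.1026]), array([0.486 , 0.2824]), array([0.6565, 0.2162])]
```

View pics/w1.png

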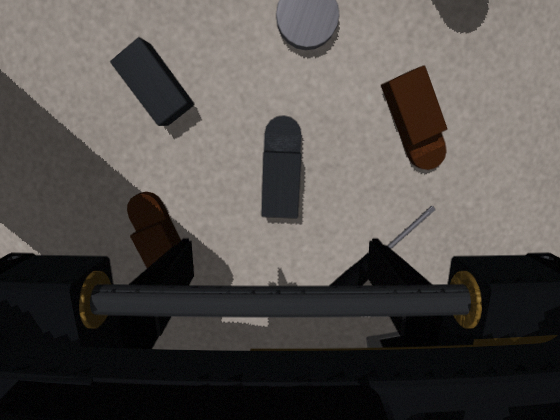

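The wrist picture shows the dark block upright in the frame: box top from (263,152) to (300,218), tongue end at (283,115). I'll get its yaw and centre from those corners, and fit the fixture.

```bash
python3 - <<'E'
from h import *
np.set_printoptions(precision=4,suppress=True)
c=cam("wrist")
g=cv2.cvtColor(c["image"],cv2.COLOR_RGB2GRAY)
m=[r for r in robot.outline_of("wrist","block_center") if abs(r["pixel"][0]-280)<30][0]["mask"]
ys,xs=np.nonzero(m)
for y in range(ys.min(),ys.max()+1,8): print(y,xs[ys==y].min(),xs[ys==y].max(),end=' | ')
print(ys.min(),ys.max())
P=[atz(c,p,.032) for p in [(264,152),(300,152),(300,218),(262,217)]]
P=np.array(P)[:,:2]; print(P,P.mean(0), [np.linalg.norm(P[i]-P[i-1]) for i in range(4)])
d=(P[0]+P[1]-P[2]-P[3]); print("yaw",np.arctan2(d[1],d[0]))
t=atz(c,(283,115),.014);print(t, t[:2]-73e-3*d/np.linalg.norm(d))
# fixture fit
from scipy.optimize import least_squares
loc=np.array([[-120,-55],[-120,135],[85,135],[85,-55]])/1e3
for n,W in (("scene",[(0.5897,0.0303),(0.4054,0.1077),(0.4823,0.2915),(0.6494,0.2236)]),("side",[(.5792,.0362),(.4069,.1026),(.486,.2824),(.6565,.2162)])):
    W=np.array(W)
    f=lambda p:(np.c_[np.cos(p[2])*loc[:,0]-np.sin(p[2])*loc[:,1]+p[0],np.sin(p[2])*loc[:,0]+np.cos(p[2])*loc[:,1]+p[1]]-W).ravel()
    r=least_squares(f,[.53,.15,1.2]); print(n,r.x,np.round(r.fun*1e3,1))
E
```

```text
113 279 288 | 121 270 298 | 129 265 300 | 137 264 301 | 145 265 301 | 153 264 302 | 161 263 301 | 169 264 301 | 177 263 300 | 185 262 300 | 193 262 300 | 201 263 298 | 209 262 299 | 113 215
[[ 0.5409 -0.3275]
 [ 0.5754 -0.3415]
 [ 0.5496 -0.4076]
 [ 0.5119 -0.391 ]] [ 0.5445 -0.3669] [np.float64(0.06982559909192465), np.float64(0.03723892072786668), np.float64(0.07090355405046143), np.float64(0.04121668898715705)]
yaw 1.1697465954272965
[ 0.5734 -0.3001  0.014 ] [ 0.5449 -0.3673]
scene [0.5753 0.1652 1.2024] [-6.3  3.1  0.8 -5.8 -2.3  1.6  7.8  1.1]
side [0.5758 0.1603 1.1798] [ 1.7 -7.8 -1.6 -1.8 -2.6  7.9  2.5  1.7]
```

servo_tool(linear=[[4,4,-40],[0,0,-40],[0,0,-40],[0,0,-40],[0,0,-25],[0,0,-15],[0,0,-8],[0,0,0]], twist=[-0.01,0,0,0,0,0,0,0])

```text
t: 2.97
ee_pos: [0.5439, -0.3672, 0.0131]
orientation: [-3.139, -0.001, 1.174]
force: [1.1, 0.2, 0.4]
width: 0.0948
finger_force: 0.0
```

servo_tool(linear=[[0,0,0],[0,0,0],[0,0,0],[0,0,0],[0,0,0],[0,0,0],[0,0,0]], twist=[0,0,0,0,0,0,0], claw=1)

```text
t: 3.55
ee_pos: [0.5447, -0.3673, 0.0149]
orientation: [3.141, 0.0, 1.175]
force: [0.5, 0.8, 0.0]
width: 0.0539
finger_force: 0.0
```

servo_tool(linear=[[0,0,0],[0,0,0],[0,0,0],[0,0,0],[0,0,0]], twist=[0,0,0,0,0])

```text
t: 3.97
ee_pos: [0.5445, -0.3673, 0.0146]
orientation: [-3.141, -0.0, 1.175]
force: [-1.1, 0.5, 0.6]
width: 0.0401
finger_force: 29.9
```

servo_tool(linear=[[0,0,10],[0,0,30],[0,0,40],[0,0,40],[0,0,40],[0,0,20],[0,0,0],[0,0,0]], twist=[0,0,0,0,0,0,0,0])

```text
t: 4.63
ee_pos: [0.5446, -0.3673, 0.1958]
orientation: [3.14, 0.001, 1.175]
force: [-0.2, 0.9, -2.6]
width: 0.0399
finger_force: 29.9
```

servo_tool(linear=[[0,40,0],[0,40,0],[0,40,0],[0,40,0],[0,40,0],[0,40,0],[0,40,0],[0,40,0]], twist=[0,0,0,0,0,0,0,0.01])

```text
t: 5.3
ee_pos: [0.5434, -0.0453, 0.1928]
orientation: [-3.138, 0.001, 1.184]
force: [0.3, 0.4, -3.5]
width: 0.0397
finger_force: 29.9
```

servo_tool(linear=[[0,40,0],[0,40,0],[-2,30,0],[0,15,0],[0,0,0],[0,0,0],[0,0,0]], twist=[0,0,0,0,0,0,0])

```text
t: 5.88
ee_pos: [0.5422, 0.0771, 0.1936]
orientation: [-3.14, 0.001, 1.185]
force: [-0.5, -0.8, -1.8]
width: 0.0401
finger_force: 29.9
```

```bash
python3 - <<'E'
from h import *
np.set_printoptions(precision=4,suppress=True)
c=cam("wrist"); s=robot.observe(); print(s["t"],s["ee_pos"],s["orientation"])
for k,z in [("pocket_mouth",.016),("fixture",0),("stop_post",.081),("block_center",0.197),("tongue_tip",.188)]:
    for r in robot.place_of("wrist",k)[:2]: print(k,round(r["p"],2),np.round(r["pixel"],1),atz(c,r["pixel"],z))
save(c,"w2.png"); cv2.imwrite("pics/w2b.png",cv2.resize(c["image"][:,:,::-1],(800,600),interpolation=cv2.INTER_CUBIC))
E
```

```text
5.9333 [0.5424 0.0768 0.1938] [-3.1403  0.0008  1.1839]
pocket_mouth 0.58 [278.4  79.8] [0.583  0.1806 0.016 ]
fixture 0.94 [277.8 102.4] [0.5748 0.1623 0.    ]
fixture 0.62 [283.1 112.2] [0.5762 0.1514 0.    ]
stop_post 0.93 [149.5 178.1] [0.4525 0.1427 0.081 ]
block_center 0.66 [276.4 259.3] [0.5426 0.0811 0.197 ]
tongue_tip 0.98 [285.8 112.8] [0.5738 0.1457 0.188 ]
```

View pics/w2b.png

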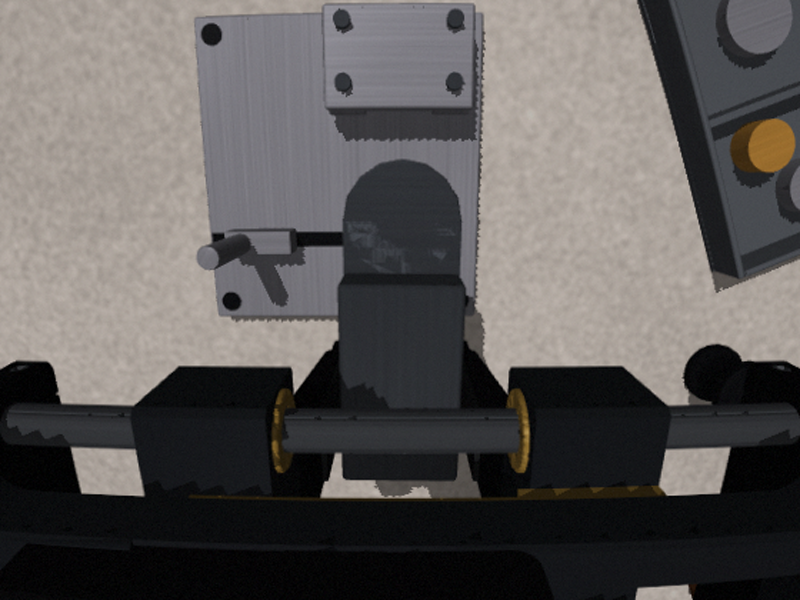

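The wrist picture (800x600) shows the held block with its tongue end at (403,160). The retainer top has corners at (324,108), (473,107), (474,5) and (323,4). The plate's left corners are at (195,17) and (219,316), and the post top is at (208,257). I'll fit the fixture in this view and compare it with the held block.

```bash
cat > fit.py <<'E'
from h import *
from scipy.optimize import least_squares
np.set_printoptions(precision=4,suppress=True)
def fit(c,loc,px,s=.7):
    P=np.linalg.inv(np.array(c["pose"])); rv=cv2.Rodrigues(P[:3,:3])[0]
    loc=np.array(loc,float)/1e3; px=np.array(px)*s
    def f(p):
        C,S=np.cos(p[2]),np.sin(p[2])
        w=np.c_[C*loc[:,0]-S*loc[:,1]+p[0],S*loc[:,0]+C*loc[:,1]+p[1],loc[:,2]+(p[3] if len(p)>3 else 0)]
        return (cv2.projectPoints(w,rv,P[:3,3],c["K"],np.array(c["D"],float))[0][:,0]-px).ravel()
    return f
E
python3 - <<'E'
from fit import *
c=cam("wrist"); s=robot.observe(); print(s["ee_pos"],s["orientation"])
R=[(20,45,48),(20,-45,48),(80,-45,48),(80,45,48)]; px=[(324,108),(473,107),(474,5),(323,4)]
f=fit(c,R+[(85,135,16),(-120,135,16)],px+[(195,17),(219,316)])
r=least_squares(f,[.5755,.163,1.19]); print("fix",r.x,r.fun.round(1)); F=r.x
# held block: top corners at step (35,+-20,+16), tongue tip (73,0,-2)
f=fit(c,[(35,20,16),(35,-20,16),(73,0,-2)],[(340,278),(465,280),(403,160)])
r=least_squares(f,[.543,.08,1.184,.196]); print("blk",r.x,r.fun.round(1)); B=r.x
Ri=lambda a:np.array([[np.cos(a),-np.sin(a)],[np.sin(a),np.cos(a)]])
print("block in fixture mm",1e3*Ri(F[2]).T@(B[:2]-F[:2]), "dyaw",B[2]-F[2])
print("tcp in fixture",1e3*Ri(F[2]).T@(s["ee_pos"][:2]-F[:2]))
print("axis x",np.cos(F[2]),np.sin(F[2]))
for q in (-75,-60,-15): print(q,F[:2]+Ri(F[2])@np.array([q/1e3,0]))
for r in robot.place_of("wrist","stop_post")[:1]:
    p=atz(c,r["pixel"],.081)[:2]; print("post",1e3*Ri(F[2]).T@(p-F[:2]))
E
```

```text
[0.5427 0.0771 0.1946] [3.1415 0.0001 1.1839]
fix [0.5771 0.1611 1.1872] [ 0.6  0.8  0.2  1.1  1.  -1.4 -0.7 -0.3 -0.8 -0.1 -0.5  0.2]
blk [0.5448 0.0795 1.1736 0.1885] [ 0.3  0.5 -0.5 -0.   0.3 -0.4]
block in fixture mm [-87.7779  -0.612 ] dyaw -0.01363639143387485
tcp in fixture [-90.7917   0.5157]
axis x 0.37426990071119975 0.9273198161484681
-75 [0.5491 0.0916]
-60 [0.5547 0.1055]
-15 [0.5715 0.1472]
post [-64.2358 105.435 ]
```

servo_tool(linear=[[7.5,18.5,-20],[0,0,-35],[0,0,-35],[0,0,-30],[0,0,-20],[0,0,-12],[0,0,-6],[0,0,0]], twist=[0.002,0,0,0,0,0,0,0])

```text
t: 6.95
ee_pos: [0.5498, 0.0961, 0.0356]
orientation: [-3.14, 0.001, 1.187]
force: [0.7, 0.4, -2.2]
width: 0.0403
finger_force: 29.9
```

servo_tool(linear=[[0,0,0],[0,0,0]], twist=[0,0])

```text
t: 7.12
ee_pos: [0.5507, 0.0962, 0.0377]
orientation: [3.14, -0.001, 1.187]
force: [-0.3, -0.3, -1.8]
width: 0.04
finger_force: 29.9
```

```bash
python3 - <<'E'
from h import *
c=cam("wrist"); s=robot.observe(); print(s["t"],s["ee_pos"],s["orientation"],s["force"])
save(c,"w3.png"); cv2.imwrite("pics/w3b.png",cv2.resize(c["image"][:,:,::-1],(800,600),interpolation=cv2.INTER_CUBIC))
E
```

```text
7.1667 [0.55070066 0.09620741 0.03774378] [ 3.13983283e+00 -7.85088839e-04  1.18675530e+00] [ 0.84098222  0.26007266 -2.08125581]
```

View pics/w3b.png

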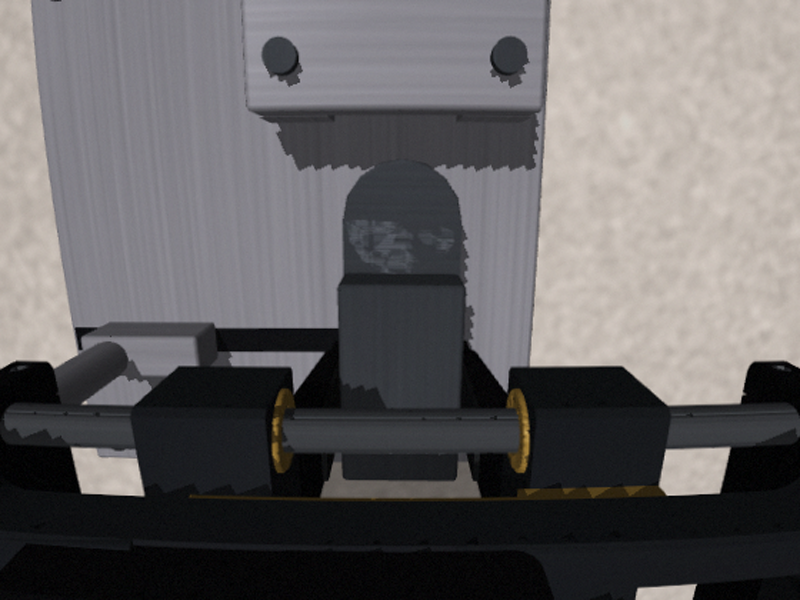

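The wrist view shows the tongue end at (403,160). The retainer's front edge runs from (247,108) to (543,108), and the pocket's top corners are at about (334,119) and (458,118). Next I compare them laterally.

```bash
python3 - <<'E'
from fit import *
c=cam("wrist"); s=robot.observe(); e=s["ee_pos"]; print(e)
Ri=lambda a:np.array([[np.cos(a),-np.sin(a)],[np.sin(a),np.cos(a)]])
f=fit(c,[(20,45,48),(20,-45,48),(20,22,34),(20,-22,34)],[(247,109),(544,109),(334,120),(458,119)])
r=least_squares(f,[.577,.161,1.187]); print("fix",r.x,r.fun.round(1)); F=r.x
zc=e[2]+.0014
f0=fit(c,[(35,20,16),(35,-20,16),(73,0,-2)],[(340,278),(465,280),(403,160)])
r=least_squares(lambda p:f0(np.r_[p,zc]),[.55,.1,1.187]); print("blk",r.x,r.fun.round(1)); B=r.x
print("block in fixture mm",1e3*Ri(F[2]).T@(B[:2]-F[:2]),"dyaw",B[2]-F[2],"tcp",1e3*Ri(F[2]).T@(e[:2]-F[:2]))
c2=cam("side")
for r in robot.place_of("side","tongue_tip")[:4]: print(r["p"],r["pixel"],atz(c2,r["pixel"],zc-.009))
for r in robot.place_of("side","pocket_mouth")[:2]: print(r["p"],r["pixel"],atz(c2,r["pixel"],.016))
E
```

```text
[0.5506 0.0962 0.0377]
fix [0.5762 0.1612 1.188 ] [-0.6  2.2  0.7  1.9 -3.7 -2.4  3.6 -1.8]
blk [0.5531 0.0996 1.176 ] [-1.9  1.8  1.6  1.4  0.3 -3.1]
block in fixture mm [-65.6958  -1.5693] dyaw -0.012011553359247529 tcp [-69.7823  -0.5429]
0.85 [227.5, 315.3] [0.5871 0.1653 0.0301]
0.58 [383.3, 182.3] [ 0.3941 -0.3075  0.0301]
0.71 [225.6, 326.3] [0.5856 0.1787 0.016 ]
```

servo_tool(linear=[[-1,0.5,-4],[0,0,-2],[0,0,0],[0,0,0]], twist=[0.003,0,0,0])

```text
t: 7.7
ee_pos: [0.5491, 0.0968, 0.0306]
orientation: [-3.142, 0.0, 1.19]
force: [-0.1, 1.2, -0.8]
width: 0.0397
finger_force: 29.9
```

servo_tool(linear=[[0,0,-1],[0,0,0],[0,0,0]], twist=[0,0,0])

```text
t: 7.95
ee_pos: [0.5491, 0.0968, 0.0305]
orientation: [3.141, -0.0, 1.19]
force: [-5.1, -0.0, 12.3]
width: 0.0397
finger_force: 30.0
```

servo_tool(linear=[[0,0,0.5],[2,5,0],[2,5,0],[2,5,0],[2,5,0],[2,5,0],[0,0,0]], twist=[0,0,0,0,0,0,0])

```text
t: 8.53
ee_pos: [0.5598, 0.1224, 0.0305]
orientation: [3.14, -0.001, 1.19]
force: [-0.2, 3.2, 4.8]
width: 0.0399
finger_force: 30.0
```

servo_tool(linear=[[1.5,3.7,0],[1.5,3.7,0],[1.5,3.7,0],[0,0,0]], twist=[0,0,0,0])

```text
t: 8.87
ee_pos: [0.5642, 0.1332, 0.0305]
orientation: [3.141, -0.0, 1.19]
force: [-0.7, 2.2, 5.5]
width: 0.0401
finger_force: 30.0
```

servo_tool(linear=[[0.8,1.9,0],[0.8,1.9,0],[0.8,1.9,0],[0,0,0]], twist=[0,0,0,0])

```text
t: 9.2
ee_pos: [0.5664, 0.1386, 0.0305]
orientation: [3.141, -0.0, 1.19]
force: [-0.9, -1.1, 6.7]
width: 0.0399
finger_force: 30.0
```

servo_tool(linear=[[0.4,0.9,0],[0.4,0.9,0],[0,0,0]], twist=[0,0,0])

```text
t: 9.45
ee_pos: [0.5671, 0.1402, 0.0305]
orientation: [3.141, 0.0, 1.19]
force: [-1.7, -3.3, 6.6]
width: 0.0395
finger_force: 29.9
```

servo_tool(linear=[[0.4,0.9,0],[0.4,0.9,0],[0,0,0]], twist=[0,0,0])

```text
t: 9.7
ee_pos: [0.5679, 0.142, 0.0305]
orientation: [3.141, 0.0, 1.19]
force: [-0.8, -2.0, 6.8]
width: 0.0398
finger_force: 30.0
```

servo_tool(linear=[[0.4,0.9,0],[0.4,0.9,0],[0,0,0]], twist=[0,0,0])

```text
t: 9.95
ee_pos: [0.5687, 0.1438, 0.0305]
orientation: [3.141, 0.0, 1.19]
force: [-2.5, -2.1, 7.0]
width: 0.0399
finger_force: 30.0
```

servo_tool(linear=[[0.4,0.9,0],[0.4,0.9,0],[0,0,0]], twist=[0,0,0])

```text
t: 10.2
ee_pos: [0.5692, 0.1446, 0.0305]
orientation: [3.141, 0.002, 1.19]
force: [-3.9, -10.9, 8.7]
width: 0.0399
finger_force: 30.0
```

servo_tool(linear=[[0.4,0.9,0],[0.4,0.9,0],[0,0,0]], twist=[0,0,0])

```text
t: 10.45
ee_pos: [0.5694, 0.1453, 0.0305]
orientation: [-3.141, 0.003, 1.19]
force: [-4.6, -21.1, 11.0]
width: 0.0396
finger_force: 30.0
```

Contact along the axis at about 21 N, close to the expected home position. I'll look to confirm.

```bash
python3 - <<'E'
from h import *
c=cam("wrist"); d=cam("side")
a=c["image"][40:250,140:420,::-1]; b=d["image"][240:420,150:390,::-1]
a=cv2.resize(a,(400,300),interpolation=cv2.INTER_CUBIC); b=cv2.resize(b,(400,300),interpolation=cv2.INTER_CUBIC)
cv2.imwrite("pics/home.png",np.hstack([a,b]))
E
```

```text
(no output)
```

View pics/home.png

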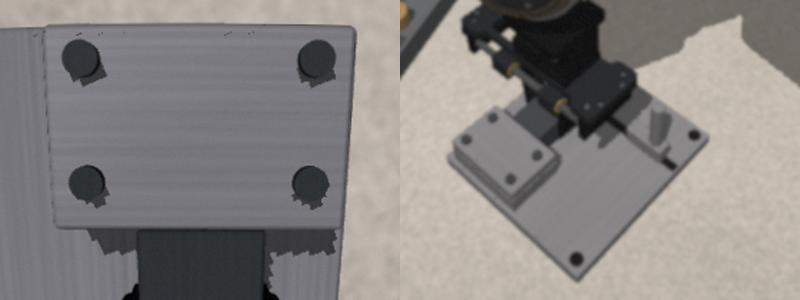

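The wrist crop (left) shows the block's step against the retainer's front edge at (200,230), centred on it. The side crop (right) agrees, with the post still open at (658,125). Now I release, lift, and look at the seating without the hand.

servo_tool(linear=[[0,0,0],[0,0,0],[0,0,0],[0,0,0],[0,0,0],[0,0,0],[0,0,0],[0,0,0]], twist=[0,0,0,0,0,0,0,0], claw=0.2)

```text
t: 11.22
ee_pos: [0.57, 0.1476, 0.0301]
orientation: [3.142, 0.0, 1.19]
force: [0.4, 1.0, -0.8]
width: 0.0755
finger_force: 0.0
```

servo_tool(linear=[[0,0,10],[0,0,25],[0,0,40],[0,0,40],[-8,-25,10],[-10,-25,0],[0,0,0],[0,0,0]], twist=[0,0,0,0,0,0,0,0], claw=0.4)

```text
t: 11.88
ee_pos: [0.5519, 0.0967, 0.1563]
orientation: [3.141, -0.001, 1.188]
force: [-0.1, 0.0, 0.1]
width: 0.0571
finger_force: 0.0
```

```bash
python3 - <<'E'
from h import *
np.set_printoptions(precision=4,suppress=True)
c=cam("wrist"); s=robot.observe(); print(s["t"],s["ee_pos"],s["orientation"],s["width"],s["force"])
for k,z in [("stop_post",.081),("block_center",.032),("fixture",0)]:
    for r in robot.place_of("wrist",k)[:2]: print(k,round(r["p"],2),np.round(r["pixel"],1),atz(c,r["pixel"],z))
save(c,"w4.png"); cv2.imwrite("pics/w4b.png",cv2.resize(c["image"][:,:,::-1],(800,600),interpolation=cv2.INTER_CUBIC))
E
```

```text
11.9333 [0.5522 0.0974 0.1559] [ 3.1408 -0.0004  1.1888] 0.056935951622187585 [ 0.4308 -0.0671  0.4877]
stop_post 0.63 [131.6 215.9] [0.4526 0.1421 0.081 ]
block_center 0.84 [277.8 142.6] [0.5715 0.1482 0.032 ]
```

View pics/w4b.png

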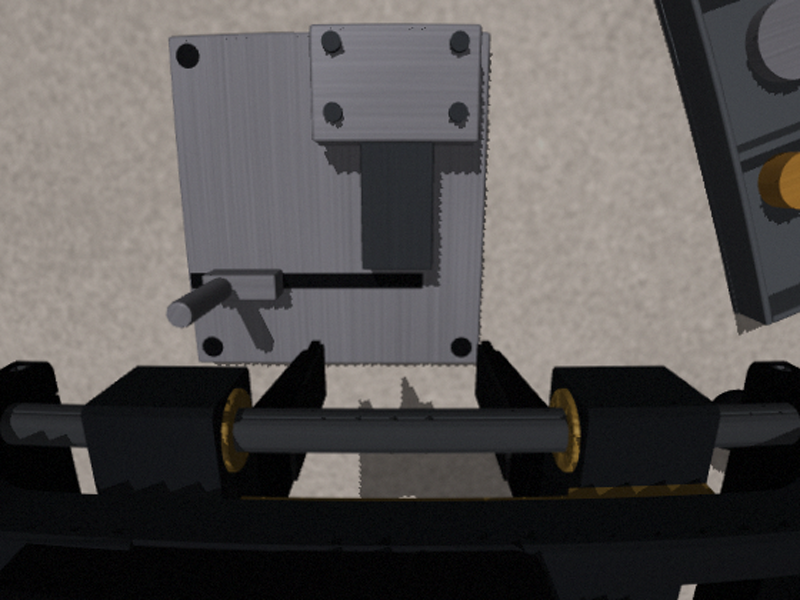

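The picture shows the block seated: its step is against the retainer at y≈142 and its rear end is just clear of the slot. The post top is at (180,313). Next I straddle the post and pinch it.

servo_tool(linear=[[-33,15,0],[-33,15,0],[-32,14,0],[0,0,-25],[0,0,-30],[0,0,-25],[0,0,-13],[0,0,0]], twist=[0,0,0,0,0,0,0,0])

```text
t: 12.75
ee_pos: [0.4529, 0.1419, 0.0596]
orientation: [-3.138, 0.002, 1.191]
force: [-0.9, -0.8, 0.4]
width: 0.0571
finger_force: 0.0
```

servo_tool(linear=[[0,0,0],[0,0,0],[0,0,0],[0,0,0],[0,0,0],[0,0,0],[0,0,0],[0,0,0]], twist=[0,0,0,0,0,0,0,0], claw=1)

```text
t: 13.42
ee_pos: [0.4541, 0.1415, 0.0624]
orientation: [3.141, -0.0, 1.19]
force: [-1.3, -0.0, 4.4]
width: 0.0135
finger_force: 30.0
```

servo_tool(linear=[[9.3,-3.7,0],[14,-5.6,0],[14,-5.6,0],[14,-5.6,0],[11,-4.5,0],[7.4,-3,0],[0,0,0]], twist=[0,0,0,0,0,0,0])

```text
t: 14.0
ee_pos: [0.5256, 0.1127, 0.0624]
orientation: [3.14, -0.001, 1.189]
force: [0.7, -1.7, 6.5]
width: 0.0135
finger_force: 30.0
```

servo_tool(linear=[[1.9,-0.8,0],[1.9,-0.8,0],[0,0,0]], twist=[0,0,0])

```text
t: 14.25
ee_pos: [0.528, 0.1117, 0.0624]
orientation: [3.141, -0.0, 1.19]
force: [1.2, -1.4, 4.4]
width: 0.0133
finger_force: 30.0
```

servo_tool(linear=[[1.4,-0.6,0],[1.4,-0.6,0],[0,0,0]], twist=[0,0,0])

```text
t: 14.5
ee_pos: [0.53, 0.1108, 0.0624]
orientation: [-3.141, 0.0, 1.19]
force: [-3.3, 1.4, 7.2]
width: 0.0133
finger_force: 30.0
```

servo_tool(linear=[[0.9,-0.4,0],[0.9,-0.4,0],[0,0,0]], twist=[0,0,0])

```text
t: 14.75
ee_pos: [0.5301, 0.1107, 0.0624]
orientation: [-3.137, 0.001, 1.19]
force: [-11.0, 8.1, 12.5]
width: 0.0134
finger_force: 30.0
```

servo_tool(linear=[[0.9,-0.4,0],[0.9,-0.4,0],[0,0,0]], twist=[0,0,0])

```text
t: 15.0
ee_pos: [0.5302, 0.1106, 0.0623]
orientation: [-3.134, 0.002, 1.19]
force: [-19.2, 14.0, 18.4]
width: 0.0133
finger_force: 30.0
```

servo_tool(linear=[[0,0,0],[0,0,0],[0,0,0],[0,0,0],[0,0,0]], twist=[0,0,0,0,0], claw=0.5)

```text
t: 15.42
ee_pos: [0.5342, 0.109, 0.062]
orientation: [3.141, -0.0, 1.19]
force: [0.1, -0.1, 0.3]
width: 0.0412
finger_force: 0.0
```

servo_tool(linear=[[0,0,20],[0,0,35],[0,0,35],[0,-25,20],[0,-30,0],[0,-10,0],[0,0,0]], twist=[0,0,0,0,0,0,0])

```text
t: 16.0
ee_pos: [0.534, 0.0422, 0.1722]
orientation: [3.141, 0.0, 1.187]
force: [0.3, 0.6, -0.1]
width: 0.0475
finger_force: 0.0
```

```bash
python3 - <<'E'
from fit import *
c=cam("wrist"); s=robot.observe(); print(s["t"],s["ee_pos"],s["width"])
F=np.array([.577,.161,1.187]); C,S=np.cos(F[2]),np.sin(F[2])
for k,z in [("stop_post",.081),("block_center",.032)]:
    for r in robot.place_of("wrist",k)[:1]:
        p=atz(c,r["pixel"],z)[:2]-F[:2]; print(k,round(r["p"],2),1e3*np.array([C*p[0]+S*p[1],-S*p[0]+C*p[1]]))
cv2.imwrite("pics/end.png",cv2.resize(c["image"][:,:,::-1],(800,600),interpolation=cv2.INTER_CUBIC))
E
```

```text
16.05 [0.5338 0.0434 0.1718] 0.047667351778638956
stop_post 0.83 [-61.8428  24.7615]
block_center 0.94 [-14.587    0.4933]
```

View pics/end.png

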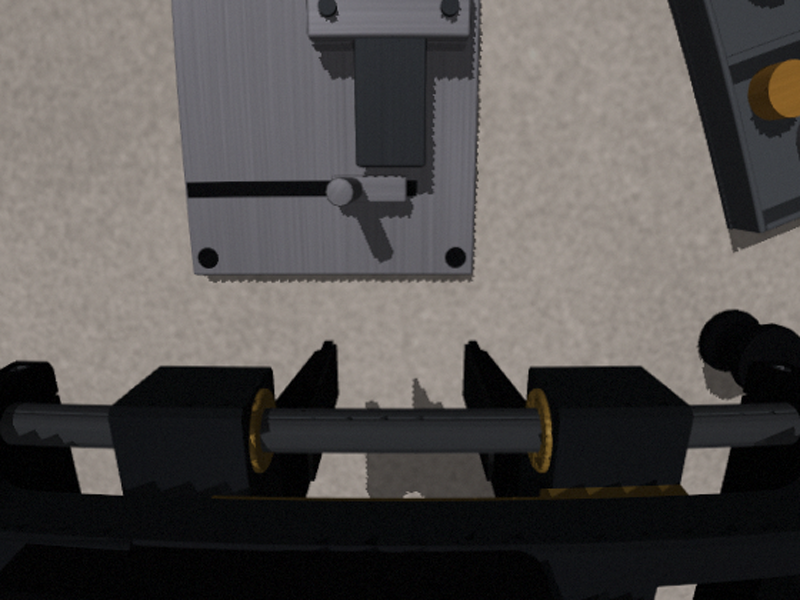

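The picture shows the block home against the retainer. The stop bar is across behind it at (370,190), post at (340,190), having hit its end stop. The gripper is clear and the loupe is standing. I'm handing in.

```bash
python3 -c "
from cell import robot
print(robot.finish_job())"
```

```text
the job is handed in; nothing more can be done
None
```

The tongued block is home under the retainer, the stop is pushed to its end behind it, the gripper is clear, and the job was handed in at about 16 s of the 53 s allowed; no verdict came back.

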